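# Click the kimchi ripening timer to its mark and start it

## Task

Set the kimchi ripening timer on the cutting board and start it: with a fingertip, flick the top edge of its toothed thumbwheel towards the robot, click by click, until the one tooth with the crossbar (the T-shaped one) clicks in standing straight up, and do not turn it past that. Only then press the round start button beside the wheel all the way down and let it come up again. Only touch the timer: do not lift it, push it about or tip it, leave everything else where it stands, and finish with the hand clear.

Things in the scene. Friction and masses are not known exactly. Their poses are not given: they have to be found in the camera images.
- timer: ripening timer: loose white unit, 0.9 kg, on the 20 mm thick board; slides if pushed by over 4 N. Origin on its underside below the wheel's middle; z up; y along the axle towards the button; -x roughly to the robot. Foot 116 (x) by 156 mm (y -46 to 110). Blocks 100 mm long (x), tops 72 mm up, at y -45 to -21 (round hump on it, to 83 mm) and 21 to 109
- axle (a point): middle of the grey wheel, on its axle, 60 mm above the timer's underside. 6 flat radial teeth, 60 degrees apart, 16 mm wide along the axle, 7 mm thick, tips at 45 mm radius; hub radius 24 mm. One tooth has a crossbar at its tip (34 mm along the axle, 9 mm thick, 8 mm high, flush with the tip radius)
- crossbar (a point): tip of the T-shaped tooth, 45 mm from the axle; moves with the wheel. Goal: straight above the axle. At the start 1 or 2 clicks short of it, on the side away from the robot (60 or 120 degrees from the top)
- wheel (a joint): wheel angle, rad: 0 = crossbar tooth straight up; grows as the wheel's top moves towards the robot (timer -x); stops at -2.9 and 1.4. Clicks every 1.047 with a tooth straight up, held by about 2 N at a tip; past half a click it goes on by itself, else falls back. A fingertip 35 mm above the axle, drawn from the top tooth's far side till its front is 34 mm past the axle, slips off after one click
- start_top (a point): centre of the top face of the round start button, 28 mm across, on the wide block 78 mm along the timer's y from the wheel's middle; face 94 mm above the timer's underside when up (wheel top: 105 mm). Pressed straight down
- start (a joint): travel of the start button in m: 0 up, 0.006 fully down (5 N); a spring returns it
- jar: tall glass jar with a screw-top steel lid, 84 mm across, 125 mm tall, on the board beside the timer; bystander
- mug: ceramic mug, 76 mm across, 88 mm tall, handle sticking out a further 30 mm or so, on the board at the timer's other side; bystander
- tongs: flat kitchen tongs, 240 mm long, 12 mm high, lying on the board along its robot-side edge; bystander
- whisk: flat steel whisk, 245 mm long, 16 mm high, lying on the table; bystander
- bowl: small bowl, 110 mm across, 50 mm high, on the table; bystander
- spoon: spoon lying on the table; bystander
- sauce: bottle, 60 mm across, 160 mm tall, on the table beyond the board; bystander

How it is judged:
By the outcome, as a careful person would: the job done as asked, in the order asked, and still so for the second after the job is handed in, with the robot touching nothing.
It also fails if it takes over 38 s, if anything falls off the work surface, if the arm or the gripper's body presses on something with over 40 N, if the wrist force passes 120 N, or if a joint passes its speed limit or range.

## Robot

A 6-joint arm with a two-finger parallel gripper is mounted at the origin on the work surface. World frame = base frame: x ahead of the robot, y to its left, z up, the work surface at z = 0. Lengths are in m, angles in rad, forces in N, time in s.
With the tool pointing down it reaches from about 0.35 to 0.975 m from the base axis. Payload 4.9 kg.
Tool frame: the origin (TCP) lies at the very end of the fingers, on their centre line; the grasp point (between the pads) lies 19 mm behind it; z points along the fingers, y is the line along which they close (so a half turn about z gives the same grasp; the last joint's range is limited). The gripper opens to 85 mm and grips with 20 to 120 N. Pads are 22 mm wide; open, the fingers measure 114 mm over their backs; the gripper's body (76 mm by 85 mm) begins 54 mm behind the grasp point. The pads swing forward as they close: fully open they stand 13 mm farther back than shut.
Start: joints at [-1.434, 0.053, 1.613, -0, 1.476, -0.119], TCP at [0.158, -0.605, 0.231] pointing down, gripper open.
Joint ranges: [-3.01, 3.01], [-1.01, 2.22], [0.06, 2.58], [-1.02, 4.17], [0.09, 2.62], [-3.14, 3.14]. Speed limits (rad/s): [2.57, 2.57, 3.14, 3.14, 3.14, 3.14].

## Interface

Orientations are given as a unit quaternion [w, x, y, z].
In Python, from plant import manip gives the robot as it stands.
- The arm moves only by the tool play_rows, never from a script. Its argument "series" is a list that holds one entry, the list of rows, each a list of 7 numbers: the shift along the world's x, y, z in m, then the turn, a rotation vector about the world's x, y, z in degrees, then the opening, from 0 (shut) to 1 (fully open). In form: [[[dx, dy, dz, rx, ry, rz, grip], ...]]. A call has 1 to 10 rows; each row shifts and turns the commanded pose from where the row before left it; what a row does not reach is not made up. A row lasts 1/10 s, in which the tool goes at most 50 mm and 8.59 degrees, less where a joint would pass 70% of its speed; a pose out of reach is approached as far as the arm can. A call with a gripper value outside its range is refused whole. The fingers move at their own pace and stop on an object; the grip force is fixed at half the most. Time passes only in rows, so rows that do not move let the fingers close. It gives the time, the measured TCP pose, the force, the opening and the grip force at its end, in the units of the state.
- manip.state(): the state, without advancing time (a new reading comes with each control period).
- manip.grab_frame(name): name is "side" or "top"; returns a dict with "frame" (400x640x3 uint8, blue, green, red), "mtx" (3x3 intrinsics, pixels), "k1" (the pictures are not rectified: a ray, as slopes to the right and down, at radius r is drawn at 1 + k1 r^2 times it, then the intrinsics apply), "R" (3x3) and "t" (3): a world point X has camera coordinates R X + t. Camera axes: x right, y down, z forward; pixel columns grow to the right and rows downward; lengths in m; the calibration is good to about 2 mm. A picture is of the moment at which its call begins. There is no depth.
- manip.job_done(): hands the job in; it is judged then, once.
The state is a dict: "time": time; "joint_pos": joint angles; "joint_vel": joint speeds; "joint_efforts": joint torques, N m; "tool_pos": TCP position; "tool_rot": TCP orientation; "contact_force": force on the tool from outside, world axes, zero at the start; "ft_torque": the same for the moment, N m; "gripper_width": opening from 0.0 (shut) to 1.0 (fully open); "grasp_force": force on a finger pad.
Only numpy, scipy, OpenCV 4.12 (cv2) and the standard library are available. Lean on these libraries where they do the work, as an engineer would, in place of code of your own. Each camera call takes 0.05 s, during which the arm holds its last target. There are 200 camera calls.

## Working session

There is one attempt and no reset: what is moved stays moved. The work goes in short steps, Python scripts to look and compute and a tool call to move; the robot and the scene stay as the last step left them, time stands still between calls to the robot, and variables do not carry over. Pictures are saved under pics/ and viewed, at most 10 in all, crops included, and the job is handed in when it is done.

Besides the shell and the picture viewer there is one more tool, called after ">>>" as name(argument=value, ...) on one line, values as JSON. play_rows: Moves the arm, as the interface text tells. Its arguments: {"type":"object","properties":{"series":{"type":"array"}},"required":["series"]}

```bash
mkdir -p pics; cat > h.py <<'E'
import numpy as np, cv2
from plant import manip
def shot(n,tag):
    f=manip.grab_frame(n); cv2.imwrite(f'pics/{tag}.png',f['frame']); np.savez(f'pics/{tag}.npz',**{k:np.array(f[k]) for k in('mtx','k1','R','t')}); return f
def proj(f,X):
    X=np.atleast_2d(X); c=X@np.array(f['R']).T+np.array(f['t']); s=c[:,:2]/c[:,2:]; r2=(s**2).sum(1,keepdims=True); s=s*(1+f['k1']*r2)
    m=np.array(f['mtx']); return s@m[:2,:2].T+m[:2,2]
def ray(f,uv):
    m=np.array(f['mtx']); d=(np.array(uv,float)-m[:2,2])/[m[0,0],m[1,1]]; s=d.copy()
    for _ in range(20): s=d/(1+f['k1']*(s@s))
    R=np.array(f['R']); return -R.T@np.array(f['t']), R.T@np.array([*s,1])
def atz(f,uv,z):
    o,d=ray(f,uv); return o+d*(z-o[2])/d[2]
E
python3 - <<'E'
from h import *
for n in('side','top'):
    f=shot(n,n+'0'); print(n,f['k1'],-np.array(f['R']).T@np.array(f['t']),np.round(f['R'],2).tolist(),np.array(f['mtx'])[0,0])
print(manip.state())
E
```

```text
side 0.019340401431100933 [0.48143049 0.85128522 1.07579889] [[-0.99, -0.12, -0.01], [-0.08, 0.74, -0.67], [0.09, -0.66, -0.75]] 456.8872077593572
top -0.04771385022633501 [0.46438424 0.01383665 1.4417199 ] [[-0.02, -1.0, -0.0], [-0.99, 0.02, -0.11], [0.11, 0.0, -0.99]] 407.1447198443397
{'time': 0.1, 'joint_pos': array([-1.43405711e+00,  5.32943931e-02,  1.61415674e+00, -2.43926717e-06,
        1.47602359e+00, -1.19001097e-01]), 'joint_vel': array([ 0.00131769, -0.0012229 , -0.00425324,  0.00113713,  0.00056999,
       -0.00103512]), 'joint_efforts': array([-1.35657894e-03, -3.94906640e+01, -3.71364570e+01, -1.79342046e-04,
        3.90363566e-03,  2.25056795e-05]), 'tool_pos': array([ 0.15802188, -0.60410414,  0.23018374]), 'tool_rot': array([-9.40983907e-04,  9.91835291e-01,  1.27522036e-01, -9.55995869e-06]), 'contact_force': array([-0.06152229,  0.57432006,  0.36406401]), 'ft_torque': array([ 0.04535298, -0.00400164,  0.00412671]), 'grasp_force': 0.0, 'gripper_width': 0.9968861916997037}
```

View pics/side0.png

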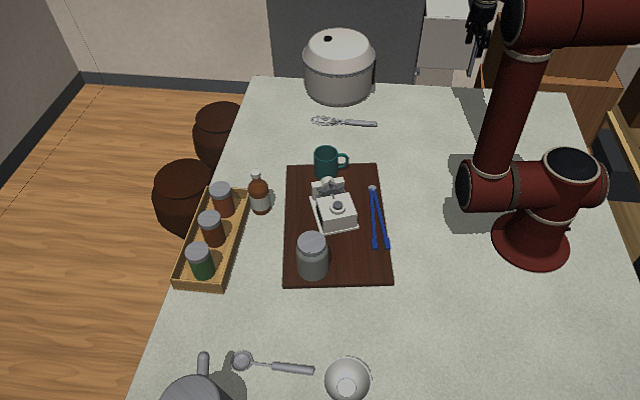

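View pics/top0.png

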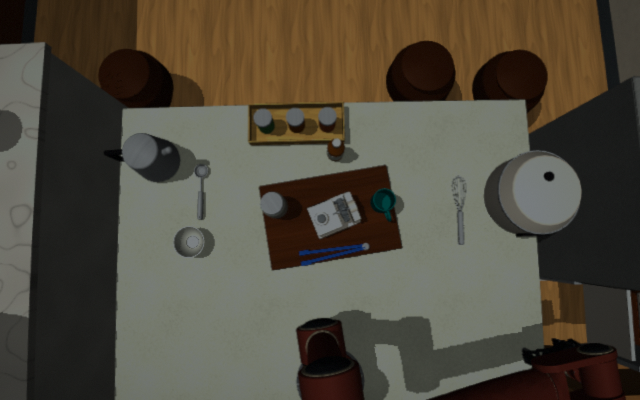

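The side view shows the timer around (335,205), with the button at (338,206), the jar at (312,255), the mug at (326,162) and the tongs at (378,218). In the top view the timer is around (335,215) and the button at (321,218). I'll zoom in on both.

```bash
python3 - <<'E'
import cv2,numpy as np
a=cv2.imread('pics/side0.png')[165:245,295:375]; b=cv2.imread('pics/top0.png')[180:250,290:410]
b=np.clip(b.astype(float)*1.6,0,255).astype('uint8')
a=cv2.resize(a,None,fx=5,fy=5,interpolation=cv2.INTER_CUBIC); b=cv2.resize(b,None,fx=5,fy=5,interpolation=cv2.INTER_CUBIC)
cv2.imwrite('pics/s1.png',cv2.resize(a,None,fx=1.4,fy=1.4)); cv2.imwrite('pics/t1.png',b)
E
```

```text
(no output)
```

View pics/s1.png

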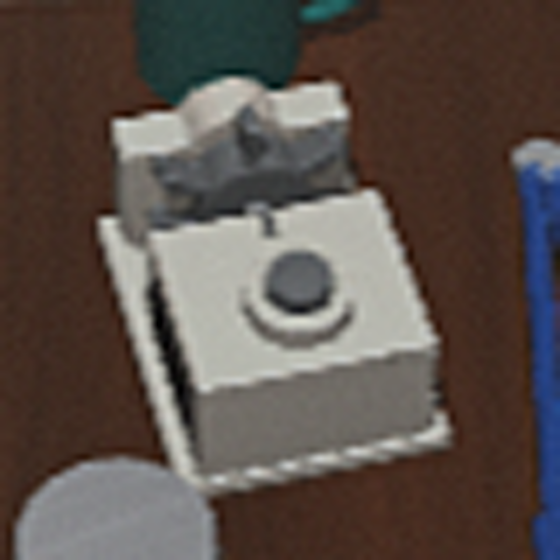

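View pics/t1.png

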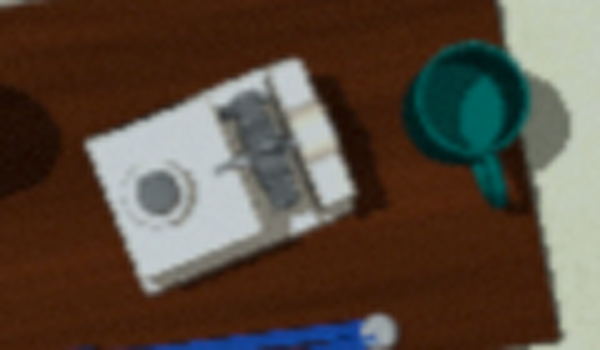

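```bash
cat > fit.py <<'E'
from h import *
from scipy.optimize import least_squares
S=dict(np.load('pics/side0.npz')); T=dict(np.load('pics/top0.npz'))
s=lambda u,v:((u+.5)/7-.5+295,(v+.5)/7-.5+165); t=lambda u,v:((u+.5)/5-.5+290,(v+.5)/5-.5+180)
sp=[((0,78,94),s(299,281)),((50,21,72),s(150,232)),((-50,21,72),s(380,190)),((-50,109,72),s(437,348)),((50,109,72),s(205,390)),((50,-45,72),s(114,120)),((-50,-45,72),s(340,84))]
tp=[((0,78,94),t(157,192)),((50,109,72),t(88,143)),((-50,109,72),t(150,280)),((50,-45,72),t(298,60)),((-50,-45,72),t(355,192))]
def W(p,P):
    P=np.atleast_2d(P)/1000.; c,n=np.cos(p[2]),np.sin(p[2])
    return np.c_[p[0]+c*P[:,0]-n*P[:,1],p[1]+n*P[:,0]+c*P[:,1],.02+P[:,2]]
def res(p,L=((S,sp),(T,tp))):
    return np.concatenate([(proj(f,W(p,[a for a,_ in l]))-np.array([b for _,b in l])).ravel() for f,l in L])
if __name__=='__main__':
    for L in [((S,sp),(T,tp)),((S,sp),),((T,tp),)]:
        r=least_squares(res,[.5,0,0],args=(L,),loss='soft_l1'); print(r.x.round(4),np.round(r.fun,1))
    p=least_squares(res,[.5,0,0],loss='soft_l1').x; np.save('p.npy',p)
    def teeth(a0):
        out=[]
        for k in range(6):
            a=a0+k*np.pi/3; w=17 if k==0 else 8
            # angle grows towards -x ; tip at x=-45 sin a
            d=np.array([-np.sin(a),0,np.cos(a)]); e=np.array([np.cos(a),0,np.sin(a)]); c=np.array([0,0,60])
            q=[c+45*d+sg*np.array([0,w,0])+h*(4.5 if k==0 else 3.5)*e for sg,h in((1,1),(-1,1),(-1,-1),(1,-1))]
            out.append(q)
        return out
    rows=[]
    for a0 in(-np.pi/3,-2*np.pi/3):
        ims=[]
        for f,nm,(x,y,w,h) in((S,'side0',(300,170,50,40)),(T,'top0',(325,190,40,40))):
            k=8; im=cv2.imread(f'pics/{nm}.png')[y:y+h,x:x+w]; im=np.clip(im*1.6,0,255).astype('uint8')
            im=cv2.resize(im,None,fx=k,fy=k,interpolation=cv2.INTER_CUBIC)[:300]
            for i,q in enumerate(teeth(a0)):
                uv=((proj(f,W(p,q))-[x,y]+.5)*k-.5).astype(int)
                cv2.polylines(im,[uv],True,(0,0,255) if i==0 else (0,255,0),1)
            ims.append(im)
        rows.append(np.hstack(ims))
    cv2.imwrite('pics/fit.png',np.vstack(rows)); 
    print(W(p,[[0,0,60],[0,78,94],[0,0,105]]))
E
python3 fit.py
```

```text
[ 0.5794 -0.0563  0.3599] [ 0.2 -0.6 -0.4  0.2  0.1 -0.1  0.6 -0.2 -1.   0.6 -0.3  0.2 -0.2 -0.6
  0.1  0.2 -0.3  0.  -1.5  0.6  0.5 -0.5  0.5  0.8]
[ 0.5789 -0.0562  0.3534] [ 0.2 -0.5 -0.3  0.2  0.2  0.   0.5 -0.1 -1.1  0.6 -0.   0.2  0.1 -0.5]
[ 0.5808 -0.0564  0.3728] [ 0.3  0.1 -0.3  0.1 -1.1  0.5  0.3 -1.   0.7  0.1]
[[ 0.57941128 -0.05629239  0.08      ]
 [ 0.55193915  0.01670954  0.114     ]
 [ 0.57941128 -0.05629239  0.125     ]]
```

View pics/fit.png

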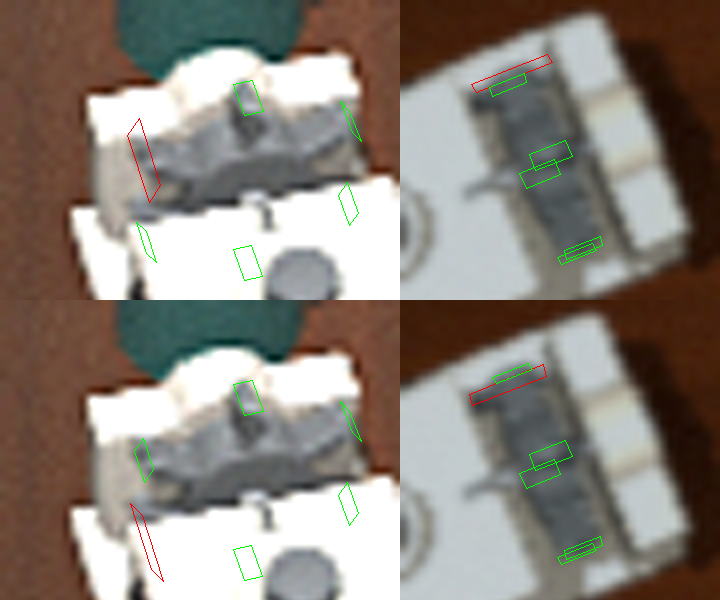

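The two-click start (-120°) fits better: the crossbar shows low on the far side. I'll confirm that after the first click. Next I move above the far side of the wheel with the fingers shut.

>>> play_rows(series=[[[0.024,0.03,0,0,0,1,0],[0.025,0.031,0,0,0,1,0],[0.025,0.031,0,0,0,1,0],[0.025,0.031,0,0,0,1,0],[0.025,0.031,0,0,0,1,0],[0.025,0.031,0,0,0,0.9,0],[0.025,0.031,0,0,0,0,0],[0.025,0.031,0,0,0,0,0],[0.025,0.031,0,0,0,0,0],[0.025,0.031,0,0,0,0,0]]])

```text
time: 1.1
tool_pos: [0.4077, -0.294, 0.2308]
tool_rot: [-0.0, 0.984, 0.178, -0.0]
contact_force: [0.9, 0.7, -0.7]
gripper_width: -0.001
grasp_force: 0.0
```

>>> play_rows(series=[[[0.025,0.031,0,0,0,0,0],[0.025,0.031,0,0,0,0,0],[0.025,0.031,0,0,0,0,0],[0.025,0.031,0,0,0,0,0],[0.025,0.031,0,0,0,0,0],[0.025,0.031,0,0,0,0,0],[0.025,0.031,0,0,0,0,0],[0.02,0.031,0,0,0,0,0],[0,0,0,0,0,0,0],[0,0,0,0,0,0,0]]])

```text
time: 2.1
tool_pos: [0.6019, -0.0471, 0.2305]
tool_rot: [-0.0, 0.984, 0.179, -0.001]
contact_force: [-0.0, 0.1, 0.5]
gripper_width: -0.004
grasp_force: 0.0
```

>>> play_rows(series=[[[-0.001,-0.001,-0.02,0,0,0,0],[0,0,-0.03,0,0,0,0],[0,0,-0.03,0,0,0,0],[0,0,-0.012,0,0,0,0],[0,0,0,0,0,0,0]]])

```text
time: 2.6
tool_pos: [0.5991, -0.0492, 0.1368]
tool_rot: [-0.001, 0.984, 0.178, -0.002]
contact_force: [-0.3, 0.4, 0.2]
gripper_width: 0.001
grasp_force: 0.0
```

```bash
cat > look.py <<'E'
import sys; from h import *
tag=sys.argv[1]; ims=[]
for n,(x,y,w,h) in(('side',(290,160,80,80)),('top',(305,180,80,80))):
    f=shot(n,n+tag); im=np.clip(f['frame'][y:y+h,x:x+w]*1.5,0,255).astype('uint8'); im=cv2.resize(im,(400,400),interpolation=cv2.INTER_CUBIC)
    st=manip.state(); uv=((proj(f,st['tool_pos'])[0]-[x,y]+.5)*5-.5).astype(int); cv2.drawMarker(im,tuple(int(i) for i in uv),(0,0,255),0,9,1)
    ims.append(im)
cv2.imwrite(f'pics/l{tag}.png',np.hstack(ims)); print(st['time'],st['tool_pos'].round(4),st['contact_force'].round(1))
E
python3 look.py 1
```

```text
2.7 [ 0.6015 -0.0493  0.1405] [-0.5  0.8  0.5]
```

View pics/l1.png

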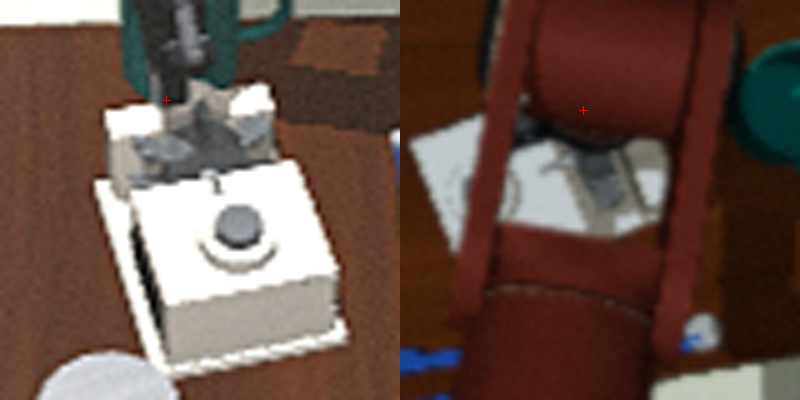

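The fingertip (170,100) sits on the far side of the top tooth (200,110), as planned. Now the descent, the first flick and the lift.

>>> play_rows(series=[[[0,0,-0.012,0,0,0,0],[0,0,-0.012,0,0,0,0],[0,0,0,0,0,0,0]]])

```text
time: 3.0
tool_pos: [0.5998, -0.0484, 0.1131]
tool_rot: [-0.001, 0.984, 0.178, -0.002]
contact_force: [-1.0, 0.3, -0.7]
gripper_width: 0.0
grasp_force: 0.0
```

>>> play_rows(series=[[[-0.0054,-0.002,0,0,0,0,0],[-0.0054,-0.002,0,0,0,0,0],[-0.0054,-0.002,0,0,0,0,0],[-0.0054,-0.002,0,0,0,0,0],[-0.0054,-0.002,0,0,0,0,0],[-0.0054,-0.002,0,0,0,0,0],[-0.0054,-0.002,0,0,0,0,0],[-0.0054,-0.002,0,0,0,0,0],[0,0,0,0,0,0,0],[0,0,0,0,0,0,0]]])

```text
time: 4.0
tool_pos: [0.5577, -0.0648, 0.1152]
tool_rot: [-0.0, 0.984, 0.178, -0.0]
contact_force: [0.2, -0.6, 0.7]
gripper_width: -0.003
grasp_force: 0.0
```

>>> play_rows(series=[[[0,0,0.01,0,0,0,0],[0,0,0.02,0,0,0,0],[0,0,0.01,0,0,0,0],[0,0,0,0,0,0,0]]])

```text
time: 4.4
tool_pos: [0.5596, -0.065, 0.1581]
tool_rot: [0.001, 0.984, 0.179, 0.002]
contact_force: [0.2, -0.6, -0.2]
gripper_width: 0.003
grasp_force: 0.0
```

```bash
python3 look.py 2
```

```text
4.5 [ 0.5581 -0.0646  0.1555] [-0.8 -0.6 -0.3]
```

View pics/l2.png

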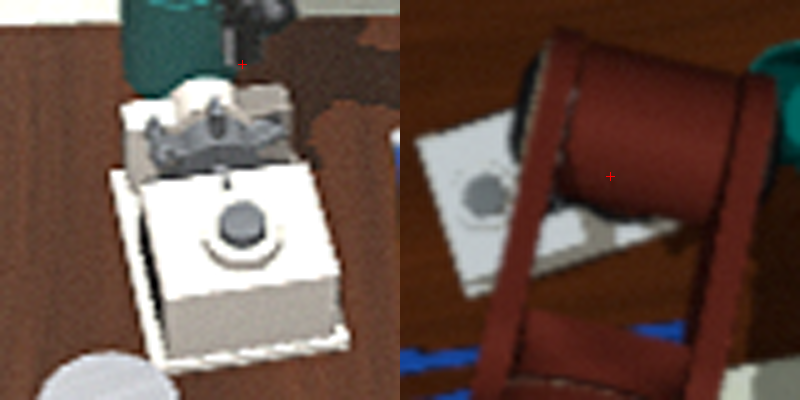

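The wheel clicked, but the timer seems to have yawed slightly: its far corner moved from (105,115) to (122,105). I'll refit its pose, then go slower while watching the force.

```bash
cat > refit.py <<'E'
import fit; from fit import *
S2=dict(np.load('pics/side2.npz')); T2=dict(np.load('pics/top2.npz'))
s=lambda u,v:((u+.5)/5-.5+290,(v+.5)/5-.5+160); t=lambda u,v:((u-400+.5)/5-.5+305,(v+.5)/5-.5+180)
sp=[((0,78,94),s(242,222)),((50,21,72),s(132,188)),((-50,21,72),s(297,162)),((-50,109,72),s(336,275)),((50,109,72),s(165,302)),((50,-45,72),s(123,106)),((-50,-45,72),s(290,86))]
tp=[((0,78,94),t(486,196)),((50,109,72),t(417,143)),((-50,109,72),t(470,286))]
p0=np.load('p.npy'); print(p0.round(4))
for L in [((S2,sp),(T2,tp)),((S2,sp),)]:
    r=least_squares(res,p0,args=(L,),loss='soft_l1'); print(r.x.round(4),np.round(r.fun,1))
# direct overlay-free registration check: affine shift of block by phase of the two side pictures
a=cv2.imread('pics/side1.png',0)[200:235,300:365];b=cv2.imread('pics/side2.png',0)[200:235,300:365]
M=np.eye(2,3,dtype=np.float32); print(cv2.findTransformECC(a,b,M,cv2.MOTION_EUCLIDEAN))
a=cv2.imread('pics/side0.png',0)[200:235,300:365];M=np.eye(2,3,dtype=np.float32); print(cv2.findTransformECC(a,b,M,cv2.MOTION_EUCLIDEAN))
p=least_squares(res,p0,args=(((S2,sp),(T2,tp)),),loss='soft_l1').x; np.save('p2.npy',p)
c=W(p0,[[0,32,30]])-W(p,[[0,32,30]]); print('move mid',c.round(4)); print(W(p,[[23,0,95],[-23,0,95],[0,78,94]]).round(4))
E
python3 refit.py
```

```text
[ 0.5794 -0.0563  0.3599]
[ 0.5734 -0.059   0.2982] [ 0.1 -0.1  1.1 -0.5  1.9 -0.   0.9  0.2 -0.1 -0.1 -0.8 -0.2 -1.5 -0.7
 -0.3 -0.1 -0.1 -0.4 -1.2 -0.4]
[ 0.5733 -0.0583  0.286 ] [-0.3  0.1  1.  -0.5  1.9  0.3  0.5  0.6 -0.6 -0.  -0.6 -0.2 -1.2 -0.4]
(0.9743947995944898, array([[ 0.99947065, -0.03253403,  1.5490808 ],
       [ 0.03253403,  0.99947065, -1.3471828 ]], dtype=float32))
(0.9742380421665972, array([[ 0.9994473 , -0.03324401,  1.5560027 ],
       [ 0.03324401,  0.9994473 , -1.3722266 ]], dtype=float32))
move mid [[0.0042 0.002  0.    ]]
[[ 0.5954 -0.0522  0.115 ]
 [ 0.5514 -0.0657  0.115 ]
 [ 0.5505  0.0156  0.114 ]]
```

>>> play_rows(series=[[[0.013,0.004,0,0,0,-2,0],[0.013,0.004,0,0,0,-2,0],[0.011,0.0045,0,0,0,0,0],[0,0,-0.02,0,0,0,0],[0,0,-0.02,0,0,0,0],[0,0,0,0,0,0,0],[-0.003,-0.0009,0,0,0,0,0],[-0.003,-0.0009,0,0,0,0,0],[0,0,0,0,0,0,0]]])

```text
time: 5.4
tool_pos: [0.5893, -0.0542, 0.1166]
tool_rot: [0.0, 0.99, 0.144, 0.001]
contact_force: [-0.0, 0.8, 1.0]
gripper_width: -0.005
grasp_force: 0.0
```

>>> play_rows(series=[[[-0.001,-0.0003,0,0,0,0,0],[-0.001,-0.0003,0,0,0,0,0],[-0.001,-0.0003,0,0,0,0,0],[-0.001,-0.0003,0,0,0,0,0],[-0.001,-0.0003,0,0,0,0,0],[-0.001,-0.0003,0,0,0,0,0],[-0.001,-0.0003,0,0,0,0,0],[-0.001,-0.0003,0,0,0,0,0]]])

```text
time: 6.2
tool_pos: [0.581, -0.0564, 0.1156]
tool_rot: [0.0, 0.99, 0.144, 0.0]
contact_force: [1.7, 0.4, 1.4]
gripper_width: 0.003
grasp_force: 1.0
```

```bash
python3 look.py 3; python3 - <<'E'
import cv2,numpy as np
b=cv2.imread('pics/side2.png',0)[205:235,310:365];a=cv2.imread('pics/side3.png',0)[205:235,310:365];M=np.eye(2,3,dtype=np.float32); print(cv2.findTransformECC(b,a,M,cv2.MOTION_EUCLIDEAN))
E
```

```text
6.3 [ 0.5808 -0.0565  0.1153] [ 0.9 -0.   2.4]
(0.9999325235111977, array([[ 1.0000000e+00,  2.3300492e-04, -8.8199768e-03],
       [-2.3300492e-04,  1.0000000e+00, -3.1025894e-03]], dtype=float32))
```

View pics/l3.png

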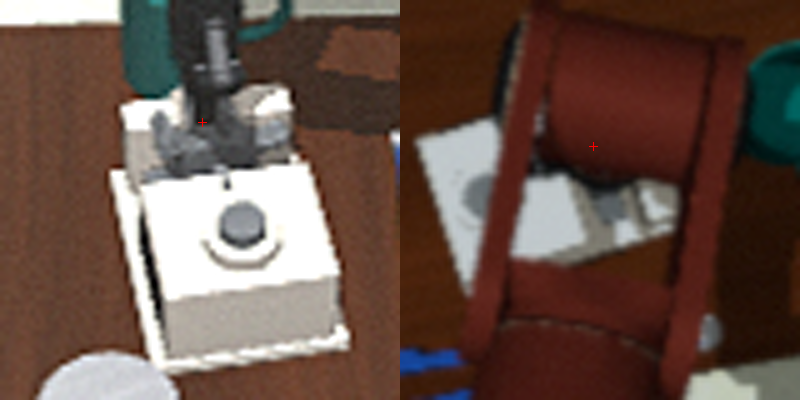

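No timer movement so far (ECC shift under 0.01 px), and the finger is on the tooth with light force. I'll continue slowly.

>>> play_rows(series=[[[-0.001,-0.0003,0,0,0,0,0],[-0.001,-0.0003,0,0,0,0,0],[-0.001,-0.0003,0,0,0,0,0],[-0.001,-0.0003,0,0,0,0,0],[-0.001,-0.0003,0,0,0,0,0],[-0.001,-0.0003,0,0,0,0,0],[-0.001,-0.0003,0,0,0,0,0],[-0.001,-0.0003,0,0,0,0,0]]])

```text
time: 7.1
tool_pos: [0.5726, -0.0586, 0.1151]
tool_rot: [-0.0, 0.99, 0.144, -0.0]
contact_force: [0.5, 0.8, -0.0]
gripper_width: -0.001
grasp_force: 0.4
```

```bash
cat > ecc.py <<'E'
import sys; from h import *
a=cv2.imread('pics/side2.png',0)[205:235,310:365]; b=cv2.cvtColor(shot('side','side'+sys.argv[1])['frame'],cv2.COLOR_BGR2GRAY)[205:235,310:365]
print(cv2.findTransformECC(a,b,np.eye(2,3,dtype=np.float32),cv2.MOTION_EUCLIDEAN)[1].round(4).tolist()); s=manip.state(); print(s['time'],s['tool_pos'].round(4),s['contact_force'].round(1))
E
python3 ecc.py 4
```

```text
[[1.0, -0.0, -0.006099999882280827], [0.0, 1.0, -0.0032999999821186066]]
7.15 [ 0.5726 -0.0587  0.1151] [ 0.7 -0.1  0.2]
```

>>> play_rows(series=[[[-0.001,-0.0003,0,0,0,0,0],[-0.001,-0.0003,0,0,0,0,0],[-0.001,-0.0003,0,0,0,0,0],[-0.001,-0.0003,0,0,0,0,0],[-0.001,-0.0003,0,0,0,0,0],[-0.001,-0.0003,0,0,0,0,0],[-0.001,-0.0003,0,0,0,0,0],[-0.001,-0.0003,0,0,0,0,0]]])

```text
time: 7.95
tool_pos: [0.5648, -0.0612, 0.1153]
tool_rot: [-0.0, 0.99, 0.144, -0.0]
contact_force: [0.9, 0.4, 0.1]
gripper_width: -0.001
grasp_force: 0.1
```

```bash
python3 ecc.py 5
```

```text
[[1.0, -0.0006000000284984708, -0.007600000128149986], [0.0006000000284984708, 1.0, -0.02280000038444996]]
8.0 [ 0.5646 -0.0612  0.1152] [-0.4  0.9 -0.8]
```

>>> play_rows(series=[[[-0.001,-0.0003,0,0,0,0,0],[-0.001,-0.0003,0,0,0,0,0],[-0.001,-0.0003,0,0,0,0,0],[-0.001,-0.0003,0,0,0,0,0],[-0.001,-0.0003,0,0,0,0,0],[-0.001,-0.0003,0,0,0,0,0],[-0.001,-0.0003,0,0,0,0,0]]])

```text
time: 8.7
tool_pos: [0.5579, -0.0632, 0.1153]
tool_rot: [-0.0, 0.99, 0.144, 0.0]
contact_force: [-0.7, 0.5, 1.3]
gripper_width: -0.005
grasp_force: 0.0
```

```bash
python3 ecc.py 6
```

```text
[[1.0, -0.0003000000142492354, -0.0032999999821186066], [0.0003000000142492354, 1.0, -0.01119999960064888]]
8.75 [ 0.5579 -0.0633  0.1153] [ 1.2 -0.1 -0.4]
```

>>> play_rows(series=[[[-0.001,-0.0003,0,0,0,0,0],[-0.001,-0.0003,0,0,0,0,0],[-0.001,-0.0003,0,0,0,0,0],[-0.001,-0.0003,0,0,0,0,0],[-0.001,-0.0003,0,0,0,0,0],[-0.001,-0.0003,0,0,0,0,0],[0,0,0,0,0,0,0],[0,0,0,0,0,0,0]]])

```text
time: 9.55
tool_pos: [0.5519, -0.0651, 0.1153]
tool_rot: [0.0, 0.99, 0.144, 0.0]
contact_force: [-0.1, 0.7, 0.4]
gripper_width: -0.001
grasp_force: 0.0
```

```bash
python3 ecc.py 7
```

```text
[[1.0, -9.999999747378752e-05, -0.007499999832361937], [9.999999747378752e-05, 1.0, -0.002400000113993883]]
9.6 [ 0.552  -0.0651  0.1153] [-0.3  0.1 -0.2]
```

The timer didn't move at all this time. Lift and look.

>>> play_rows(series=[[[0,0,0.01,0,0,0,0],[0,0,0.02,0,0,0,0],[0,0,0.03,0,0,0,0],[-0.03,0,0.03,0,0,0,0],[-0.04,0,0,0,0,0,0],[-0.04,0,0,0,0,0,0],[-0.04,0,0,0,0,0,0]]])

```text
time: 10.3
tool_pos: [0.4009, -0.065, 0.2064]
tool_rot: [0.0, 0.99, 0.144, 0.001]
contact_force: [0.4, 0.2, 0.1]
gripper_width: 0.002
grasp_force: 0.0
```

```bash
python3 look.py 8
```

```text
10.4 [ 0.3988 -0.0646  0.2054] [-0.1 -0.4 -0.3]
```

View pics/l8.png

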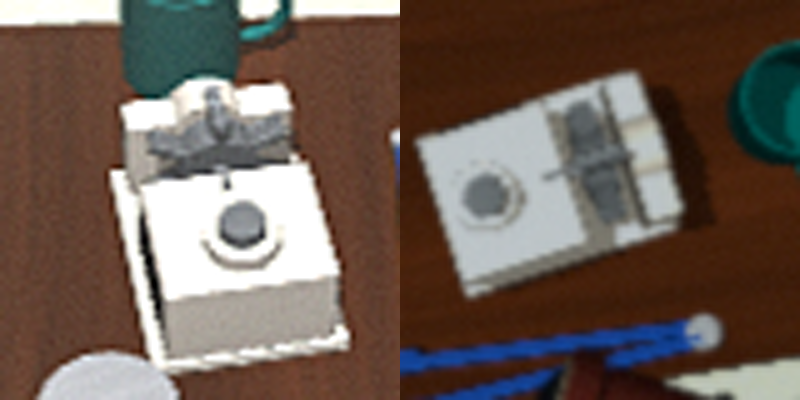

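```bash
python3 - <<'E'
from h import *; from fit import W
P={'0':np.load('p.npy'),'2':np.load('p2.npy'),'8':np.load('p2.npy')}
k=264; g=np.linspace(-50,50,k); Y,X=np.meshgrid(g,-g)   # up=+x timer(far), right=+y
out=[]
for n,t in(('top','0'),('top','8'),('side','0'),('side','2'),('side','8')):
    f=dict(np.load(f'pics/{n}{t}.npz')); pts=W(P[t],np.c_[X.ravel(),Y.ravel(),np.full(X.size,105)])
    uv=proj(f,pts).astype(np.float32).reshape(k,k,2); im=cv2.remap(cv2.imread(f'pics/{n}{t}.png'),uv[...,0],uv[...,1],cv2.INTER_CUBIC)
    im=np.clip(im*1.7,0,255).astype('uint8')
    c=lambda y:int((y+50)*2.63)
    for y in(-17,17): cv2.line(im,(c(y),0),(c(y),12),(0,0,255),1); cv2.line(im,(c(y),k-12),(c(y),k),(0,0,255),1)
    for x in(-4.5,4.5): cv2.line(im,(0,c(x)),(12,c(x)),(0,0,255),1); cv2.line(im,(k-12,c(x)),(k,c(x)),(0,0,255),1)
    out.append(im)
out.insert(2,np.zeros_like(out[0])); cv2.imwrite('pics/rect.png',np.vstack([np.hstack(out[:3]),np.hstack(out[3:])]))
E
```

```text
(no output)
```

View pics/rect.png

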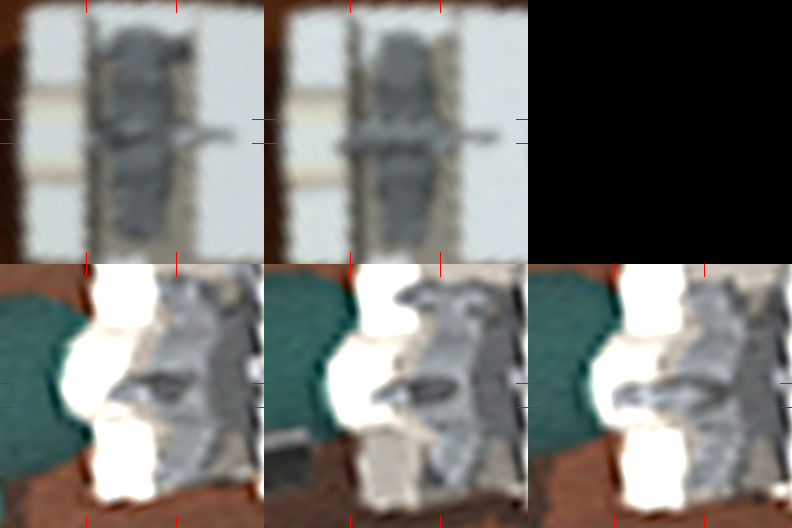

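The rectified views are clear: the crossbar starts at -120°, then moves to -60°, and now lies across the top (bar spanning the red y = ±17 mm ticks at x ≈ 0). Now the button.

>>> play_rows(series=[[[0.03,0.016,0,0,0,0,0],[0.03,0.016,0,0,0,0,0],[0.03,0.016,0,0,0,0,0],[0.03,0.016,0,0,0,0,0],[0.031,0.0165,0,0,0,0,0],[0,0,-0.03,0,0,0,0],[0,0,-0.03,0,0,0,0],[0,0,-0.022,0,0,0,0],[0,0,0,0,0,0,0],[0,0,0,0,0,0,0]]])

```text
time: 11.4
tool_pos: [0.5535, 0.0155, 0.1239]
tool_rot: [-0.0, 0.99, 0.144, 0.0]
contact_force: [-0.7, 0.4, 0.9]
gripper_width: 0.001
grasp_force: 0.0
```

```bash
python3 - <<'E'
from h import *
f=shot('side','side9')
for _ in range(2):
    s=manip.state(); print(s['tool_pos'].round(4),s['contact_force'].round(1)); shot('side','x')
p=np.load('p2.npy'); from fit import W
print(W(p,[[0,78,94]]))
E
```

```text
[0.5542 0.0154 0.125 ] [ 1.  -0.  -0.9]
[0.5545 0.0153 0.1255] [0.4 0.8 0.1]
[[0.55047206 0.01559292 0.114     ]]
```

>>> play_rows(series=[[[-0.0035,0,-0.003,0,0,0,0],[0,0,-0.004,0,0,0,0],[0,0,-0.002,0,0,0,0],[0,0,-0.002,0,0,0,0],[0,0,-0.001,0,0,0,0],[0,0,-0.001,0,0,0,0],[0,0,-0.001,0,0,0,0],[0,0,0,0,0,0,0]]])

```text
time: 12.35
tool_pos: [0.5493, 0.0154, 0.1094]
tool_rot: [-0.0, 0.99, 0.144, -0.0]
contact_force: [-3.7, 0.2, 3.8]
gripper_width: 0.003
grasp_force: 2.0
```

>>> play_rows(series=[[[0,0,-0.001,0,0,0,0],[0,0,-0.001,0,0,0,0],[0,0,0,0,0,0,0]]])

```text
time: 12.65
tool_pos: [0.5496, 0.0154, 0.108]
tool_rot: [0.0, 0.99, 0.144, -0.0]
contact_force: [-4.1, -0.2, 6.3]
gripper_width: -0.003
grasp_force: 3.6
```

>>> play_rows(series=[[[-0.0005,0,-0.001,0,0,0,0],[0,0,0,0,0,0,0]]])

```text
time: 12.85
tool_pos: [0.5496, 0.0154, 0.108]
tool_rot: [0.0, 0.99, 0.144, 0.001]
contact_force: [-4.8, 0.2, 9.7]
gripper_width: -0.001
grasp_force: 5.1
```

>>> play_rows(series=[[[0,0,-0.001,0,0,0,0],[0,0,0,0,0,0,0]]])

```text
time: 13.05
tool_pos: [0.5496, 0.0154, 0.1079]
tool_rot: [0.0, 0.99, 0.144, 0.0]
contact_force: [-7.9, 0.7, 15.2]
gripper_width: 0.007
grasp_force: 7.4
```

```bash
python3 - <<'E'
from h import *
f=shot('side','side10')
g=lambda n:cv2.imread(f'pics/{n}.png',0)[215:240,300:350]
m=cv2.findTransformECC(g('side8'),g('side10'),np.eye(2,3,dtype=np.float32),cv2.MOTION_EUCLIDEAN); print(m)
s=manip.state(); print(s['tool_pos'],s['contact_force'])
E
```

```text
(0.999922064058402, array([[ 9.9999988e-01, -5.3915993e-04, -6.5487251e-04],
       [ 5.3915993e-04,  9.9999988e-01, -3.0329924e-02]], dtype=float32))
[0.54963348 0.01541329 0.10787142] [-7.80374212 -0.46687254 14.62561344]
```

The button bottomed at z = 0.108, which is exactly 6 mm of travel; the force then rose to 15 N and the timer didn't move. Release and clear.

>>> play_rows(series=[[[0,0,0.002,0,0,0,0],[0,0,0.002,0,0,0,0],[0,0,0.004,0,0,0,0],[0,0,0.01,0,0,0,0],[0,0,0.03,0,0,0,0],[0,0,0.04,0,0,0,0],[-0.03,0,0.02,0,0,0,0],[-0.04,0,0,0,0,0,0],[-0.04,0,0,0,0,0,0],[-0.04,0,0,0,0,0,0]]])

```text
time: 14.1
tool_pos: [0.3975, 0.0155, 0.2133]
tool_rot: [-0.0, 0.99, 0.144, -0.0]
contact_force: [-0.4, -0.3, 0.4]
gripper_width: -0.0
grasp_force: 0.0
```

```bash
python3 - <<'E'
from h import *
f=shot('side','side11'); f=shot('top','top11')
g=lambda n:cv2.imread(f'pics/{n}.png',0)
a,b=g('side8'),g('side11'); m=cv2.findTransformECC(a[200:240,300:365],b[200:240,300:365],np.eye(2,3,dtype=np.float32),cv2.MOTION_EUCLIDEAN)[1]; print(m.round(4).tolist())
for n,(y0,y1,x0,x1) in(('side',(170,245,300,370)),('top',(190,240,305,370))):
    d=cv2.absdiff(g(n+'8'),g(n+'11'))[y0:y1,x0:x1]; print(n,d.max(),d.mean())
s=manip.state(); print(s['time'],s['tool_pos'],s['contact_force'])
E
```

```text
[[1.0, -0.0003000000142492354, 0.003100000089034438], [0.0003000000142492354, 1.0, -0.006599999964237213]]
side 15 2.711047619047619
top 12 0.7953846153846154
14.2 [0.39552247 0.01580563 0.21248969] [ 1.01452499 -0.34900598  0.16755205]
```

```bash
python3 -c "
from plant import manip; print(manip.job_done())"
```

```text
the job is handed in; nothing more can be done
None
```

The timer is set and started, but my first flick was too fast and pushed it: the wheel end slid about 6 mm and the timer turned about 3.5°, and I left it there. The wheel went two clicks until the T-tooth stood straight up, then the button was pressed its full 6 mm and came back up; the job was handed in at about 14 s with the hand clear.

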